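Load a sample vial in the photometer and latch the light hood

TASK

Press the thumb latch of the photometer so that its sprung hood lid pops open, stand the capped sample vial fully home in the round well, and swing the lid down and press it until it snaps shut and stays latched. Go gently: never push on the instrument harder than 20 N, and leave the other glassware where it stands.

Things in the scene. Friction and masses are not known exactly. Their poses are not given: they have to be found in the camera images.
- photometer: Compact white bench photometer, fixed; housing 200 x 200 x 75 mm, flat deck on top at z = 75 mm. Origin on the table under the vial well's axis; housing spans x -115 to +85, y -100 to +100 mm. -x is its front, with the latch. Mid deck stands a grey hood lid, 72 mm wide, its shut top 46 mm above the deck, two 12 mm hinge blocks beside its hinge; a display and keys left of it (+y).
- well (a point): Mouth of the vial well, centre, at deck level (75 mm above the table, on the photometer's origin axis). Round well 28 mm across, 40 mm deep, with a 2 mm chamfer at the mouth; under the hood until that opens. Its axes are those of the photometer.
- latch_pad (a point): Nominal centre of the top face of the black thumb pad, 32 (x) x 34 (y) mm, 90 mm in front (-x) of the well axis, 16 mm above the deck; the real pad may stand 2 mm higher or lower. 26 mm from pad to shut lid. Pushed down about 3.5 mm (some 5 N at its centre, more nearer the lid) it frees the lid; hard stop at 4.5 mm, 6 N; springs back. A black hook stands between pad and lid.
- latch (a joint): Rocker latch, rad: 0 at rest, hook engaged; grows as the pad is pressed; the lid is free above about 0.1; stop at 0.135.
- lid_hinge (a point): Middle of the lid's hinge axis, along the photometer's y, 52 mm behind (+x) the well axis, 6 mm above the deck. The lid is a hood open below and behind, with a 6 mm top plate from 8 to 100 mm from the hinge; its outer face lies 40 mm off the hinge axis.
- lid_edge (a point): Middle of the lid's front upper outer edge: shut, 100 mm in front (-x) of and 40 mm above the hinge axis. Turns with the lid; standing open (1.7) it is about 175 mm above the table and the lid's outer face looks to the rear (+x), so it is pushed forward and down from behind.
- lid (a joint): Hood lid, rad; grows as it opens. Latched it rests at 0.01 to 0.05: the latch block's height setting (4 mm range) is not known. Unlatched it springs open to 1.7 in 1 s; pushes back 1 to 2 N at the edge. It must be pressed: 0.11 above rest it climbs the hook (5 to 9 N, then a give); 0.04 above rest a sprung rubber seal under its front adds to 7 to 10 N; click at rest, hard stop 1 mm lower.
- vial: Sample vial, the only narrow capped one standing to the right of the instrument: amber glass body 25 mm across, 49 mm high, with a plain black cap 27 mm across above it, 72 mm high in all, 45 g; loose, upright. Origin at the centre of its underside, z up. Seated, its underside is 40 mm below the deck and 32 mm of it stand out.
- jar: Squat clear jar with white lid, 54 mm across, 46 mm high, loose; leave it. Origin at the centre of its underside.
- beaker: Open glass beaker, 60 mm across, 75 mm high, loose; leave it. Origin at the centre of its underside.
- dish: Flat covered glass dish, 92 mm across, 16 mm high, loose, behind and right of the instrument; leave it. Origin at the centre of its underside.
- flask: Conical glass flask, 80 mm across, 98 mm high, loose, left of the instrument; leave it. Origin at the centre of its underside.
- dropper: Small amber dropper bottle with label and black cap, 38 mm across, 75 mm high, loose, left of the instrument; leave it. Origin at the centre of its underside.
There are look-alikes about, which are no part of the job. Leave any yellow look-alike of the vial alone.

How it is judged (in metres and radians):
On the way, in this order (a step that is already met when the one before it is completed fails the run):
1. the lid has popped open (value of joint lid above 1.4 rad), for 0.2 s.
2. the vial stands fully home in the well (horizontal distance between vial and photometer below 0.004 m and z of vial in the frame of well below -0.0365 m and angle between vial's own z axis and vertical below 0.12 rad and value of joint lid above 0.5 rad), for 0.2 s.
3. the lid has snapped shut (value of joint lid below 0.07 rad), for 0.2 s.
At the end, for the whole second after the job is handed in: The lid is shut and latched (lid joint under 0.07 rad, latch joint under 0.03 rad), with the vial at rest, upright (within 0.12 rad) and fully home in the well (underside at least 36.5 mm below the deck, within 4 mm of the well axis) (horizontal distance between vial and photometer below 0.004 m and z of vial in the frame of well below -0.0365 m and angle between vial's own z axis and vertical below 0.12 rad and value of joint lid below 0.07 rad and value of joint latch below 0.03 rad and linear speed of vial below 0.02 m/s); the robot touches nothing.
It fails at once if the robot pushes on the instrument, its latch or its lid with more than 20 N (contact force between any of the fingers, the arm and photometer above 20 N).
It fails at once if the vial is pushed against the instrument or its lid with more than 20 N (contact force between vial and photometer above 20 N).
It fails at once if other glassware is moved by more than 30 mm (distance of any of jar, beaker, dish, flask, dropper from where it was at the start of the episode above 0.03 m).
It also fails if it takes over 72 s, if anything falls off the work surface, if the arm or the gripper's body presses on something with over 40 N, if the wrist force passes 120 N, or if a joint passes its speed limit or range.

ROBOT

A 6-joint arm with a two-finger parallel gripper is mounted at the origin on the work surface. World frame = base frame: x ahead of the robot, y to its left, z up, the work surface at z = 0. Lengths are in m, angles in degrees, forces in N, time in s.
With the tool pointing down it reaches from about 0.35 to 0.875 m from the base axis. Payload 4.2 kg.
Tool frame: the origin (TCP) lies on the centre line of the jaws, within the pads' length; the fingertips stand 8 mm ahead of it and the grasp point (between the pads) lies 11 mm behind it; z points along the fingers, y is the direction in which the jaws open and shut (so a half turn about z gives the same grasp; the last joint's range is limited). The gripper opens to 87 mm and grips with 3 to 60 N. Pads are 19 mm wide; open, the fingers measure 117 mm over their backs; the gripper's body (75 mm by 190 mm) begins 51 mm behind the grasp point.
Start: joints at [81.222, 22.042, 0.453, 0, -68.411, -14.817], TCP at [0.25, 0.573, 0.231] pointing down, gripper open.
Joint ranges: [-179.83, 179.83], [-69.29, 118.12], [-61.27, 80.66], [-181.25, 117.63], [-171.15, -9.14], [-177.46, 177.46]. Speed limits (degrees/s): [159.86, 159.86, 180, 180, 180, 180].

INTERFACE

Orientations are given as a 3x3 rotation matrix whose columns are the frame's x, y, z axes.
In Python, from station import sense, capture, finish_job, recognise gives the robot as it stands.
- The arm moves only by the tool apply_moves, never from a script. Its argument "plan" is a list that holds one entry, the list of rows, each a list of 7 numbers: the opening in per cent of the stroke, from 0 (shut) to 100 (fully open), then the shift along the world's x, y, z in units of 25 mm (1.0 is 25 mm), then the turn, a rotation vector about the world's x, y, z in rad. A call has 1 to 12 rows; each row shifts and turns the pose as measured when the row begins; what a row does not reach is not made up. A row lasts 1/12 s, in which the tool goes at most 41.7 mm and 7.16 degrees, less where a joint would pass 70% of its speed; a pose out of reach is approached as far as the arm can. A call is refused whole if a number of a shift passes 1 or a number of a turn 0.125, either way. A call with a gripper value outside its range is refused whole. The fingers move at their own pace and stop on an object; the grip force is fixed at half the most. Time passes only in rows, so rows that do not move let the fingers close. It gives the time, the measured TCP pose, the force and the opening at its end, in the units of the state.
- sense(): the state, without advancing time (a new reading comes with each control period).
- capture(name): name is "scene" or "top"; returns a dict with "pixels" (384x512x3 uint8, red, green, blue), "depth" (384x512 float32, m along the optical axis (not along the pixel's ray), 0 where there is no reading), "mtx" (3x3 intrinsics, pixels), "distortion" ([k1, k2, p1, p2, k3] as OpenCV has them; the pictures are not rectified), "R" (3x3) and "t" (3): a world point X has camera coordinates R X + t. Camera axes: x right, y down, z forward; pixel columns grow to the right and rows downward; lengths in m; the calibration is good to about 2 mm. A picture is of the moment at which its call begins.
- finish_job(): hands the job in, once; it reports no verdict.
Trained networks look in a picture, given as the dict that the camera call returned (one of the last four; its "shot" number tells which), for a name from the list of things; names that differ only in an ending like _2 or _b are one class to them, and where a whole thing is asked for, a point or a joint stands for the part that bears it (a point fixed in the world has none). Each returns a list of dicts, best first, with "score" (0 to 1); they miss things now and then, are a little off and sometimes report something else, mostly with a low value. They report only what shows in the picture. A call takes as long as a camera call. They do not tell look-alikes from the thing itself.
- recognise(label, picture): "at" ([x, y, z] in m, in the coordinates of the camera as it stood for that picture, good to about 4 mm: the middle of the surface that is visible of it).
The state is a dict: "time_s": time; "joints": joint angles; "joint_velocities": joint speeds; "effort": joint torques, N m; "tcp_pos": TCP position; "ee_rot": TCP orientation; "wrist_force": force on the tool from outside, world axes, zero at the start; "moment": the same for the moment, N m; "gripper_width": opening from 0.0 (shut) to 1.0 (fully open).
Only numpy, scipy, OpenCV 4.12 (cv2) and the standard library are available. Lean on these libraries where they do the work, as an engineer would, in place of code of your own. Each camera call takes 0.05 s, during which the arm holds its last target.

## Working session

There is one attempt and no reset: what is moved stays moved. The work goes in short steps, Python scripts to look and compute and a tool call to move; the robot and the scene stay as the last step left them, time stands still between calls to the robot, and variables do not carry over. Pictures are saved under pics/ and viewed, and the job is handed in when it is done.

Besides the shell and the picture viewer there is one more tool, called after ">>>" as name(argument=value, ...) on one line, values as JSON. apply_moves: Moves the arm, as the interface text tells. Its arguments: {"type":"object","properties":{"plan":{"type":"array","items":{"type":"array","items":{"type":"array","items":{"type":"number"}}}}},"required":["plan"]}

```bash
mkdir -p pics; ls; cat > h.py <<'E'
import numpy as np,cv2
from station import sense,capture,finish_job,recognise
def world(c,p): return c["R"].T@(np.array(p)-c["t"])
def proj(c,X):
    return cv2.projectPoints(np.array(X,float).reshape(-1,3),cv2.Rodrigues(np.array(c["R"]))[0],np.array(c["t"],float),np.array(c["mtx"]),np.array(c["distortion"],float))[0].reshape(-1,2)
def cloud(c):
    d=c["depth"];v,u=np.nonzero(d>0);z=d[v,u]
    n=cv2.undistortPoints(np.stack([u,v],1).astype(np.float64).reshape(-1,1,2),np.array(c["mtx"]),np.array(c["distortion"],float)).reshape(-1,2)
    P=np.c_[n*z[:,None],z]
    W=(P-np.array(c["t"]))@np.array(c["R"])
    out=np.full(d.shape+(3,),np.nan);out[v,u]=W;return out
def save(c,n,box=None,s=1):
    im=c["pixels"][:,:,::-1]
    if box: im=im[box[1]:box[3],box[0]:box[2]]
    im=cv2.resize(im,None,fx=s,fy=s,interpolation=cv2.INTER_CUBIC);cv2.imwrite("pics/"+n+".png",im)
E
python3 - <<'E'
from h import *
for n in ("scene","top"):
    c=capture(n);save(c,n+"0",s=1.5)
    print(n,world(c,[0,0,0]))
    for l in ["photometer","latch_pad","lid_edge","lid_hinge","well","vial","jar","beaker","dish","flask","dropper"]:
        try:
            for r in recognise(l,c)[:4]:
                w=world(c,r["at"]);print(l,round(r["score"],2),w.round(3),proj(c,w).round()[0])
        except Exception as e: print(l,e)
s=sense();print(s)
E
```

```text
pics
scene [ 1.15262696 -0.29131631  1.01492009]
photometer 0.71 [0.563 0.042 0.074] [254. 198.]
latch_pad 0.92 [0.561 0.043 0.075] [254. 197.]
lid_edge 0.8 [0.543 0.056 0.123] [254. 177.]
lid_hinge 0.77 [0.547 0.06  0.121] [256. 178.]
lid_hinge 0.67 [0.452 0.057 0.095] [236. 160.]
well 0.92 [0.555 0.044 0.072] [252. 196.]
vial 0.71 [ 0.708 -0.114  0.013] [227. 288.]
vial 0.61 [ 0.443 -0.183  0.055] [149. 207.]
vial 0.53 [ 0.377 -0.167  0.056] [144. 186.]
jar 0.65 [ 0.609 -0.232  0.047] [159. 271.]
beaker 0.8 [ 0.464 -0.278  0.046] [116. 233.]
dish 0.75 [ 0.709 -0.114  0.014] [227. 288.]
flask 0.93 [0.633 0.402 0.037] [386. 167.]
dropper 0.5 [0.458 0.4   0.046] [345. 124.]
dropper 0.29 [0.562 0.043 0.074] [254. 198.]
top [0.46498193 0.0474735  1.01474697]
photometer 0.86 [0.519 0.062 0.073] [249. 217.]
latch_pad 0.84 [0.52  0.064 0.077] [248. 216.]
lid_edge 0.93 [0.54  0.067 0.126] [246. 206.]
lid_edge 0.39 [0.452 0.394 0.052] [114. 244.]
lid_hinge 0.7 [0.54  0.065 0.123] [247. 206.]
lid_hinge 0.37 [ 0.437 -0.171  0.068] [346. 251.]
lid_hinge 0.33 [0.456 0.054 0.092] [252. 244.]
well
[... 619 characters left out ...]
1834e-03,
       -6.84101839e+01, -1.48138358e+01]), 'joint_velocities': array([ 0.00604078,  0.11478615, -0.02044378, -0.07453667, -0.05504581,
        0.07028242]), 'effort': array([ 9.42679580e-04, -3.90482605e+01,  1.87627441e+01,  4.22467187e+00,
        1.55930780e-02, -8.26500809e-06]), 'tcp_pos': array([0.25013649, 0.57272695, 0.23054389]), 'ee_rot': array([[ 9.16409048e-01, -4.00242995e-01, -2.10327155e-05],
       [-4.00242995e-01, -9.16409049e-01,  1.62586963e-06],
       [-1.99253137e-05,  6.92823541e-06, -1.00000000e+00]]), 'wrist_force': array([-0.12721908,  0.68043753,  0.8245827 ]), 'moment': array([ 0.01259028,  0.01207976, -0.0081334 ]), 'gripper_width': 0.9979042526138922}
```

View pics/scene0.png

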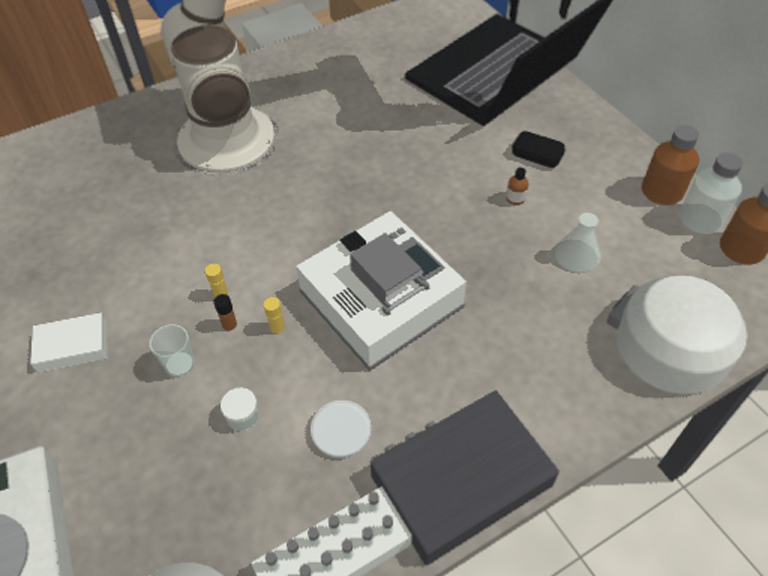

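View pics/top0.png

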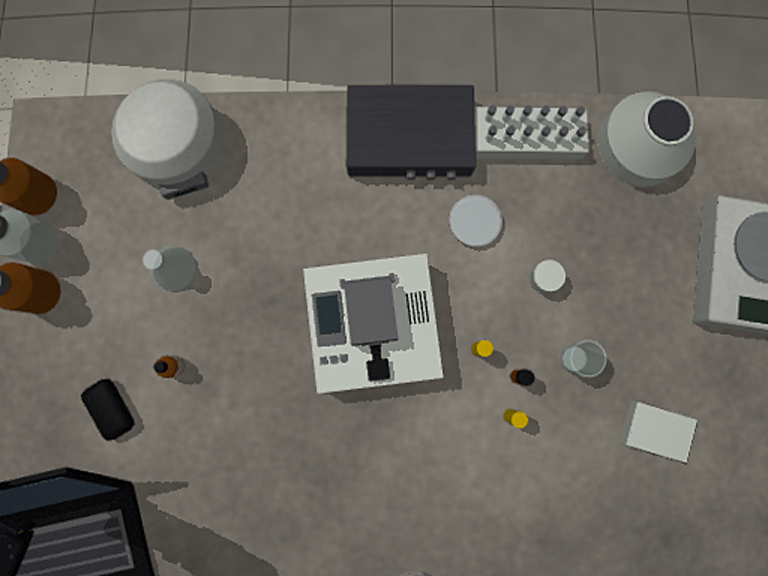

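```bash
python3 - <<'E'
from h import *
c=capture("top");W=cloud(c);save(c,"closetop",(190,150,380,300),4)
m=(abs(W[...,2]-0.075)<0.006)&(abs(W[...,0]-.53)<.16)&(abs(W[...,1]-.06)<.15)
m=m.astype(np.uint8)
n,l,st,_=cv2.connectedComponentsWithStats(m);k=1+np.argmax(st[1:,4]);m=l==k
P=W[m];print(len(P),np.median(P[:,2]))
r=cv2.minAreaRect(P[:,:2].astype(np.float32)*1000);print(r)
# robust: hull lines
ang=r[2]; 
best=None
for a in np.arange(-20,20,.25):
    t=np.radians(a);R=np.array([[np.cos(t),np.sin(t)],[-np.sin(t),np.cos(t)]])
    q=P[:,:2]@R.T
    lo=np.percentile(q,.7,axis=0);hi=np.percentile(q,99.3,axis=0);A=np.prod(hi-lo)
    if best is None or A<best[0]: best=(A,a,lo,hi,R.T@((lo+hi)/2))
print(best)
a=np.radians(best[1]);Rz=np.array([[np.cos(a),-np.sin(a)],[np.sin(a),np.cos(a)]])
o=best[4]+Rz@[0.015,0];print("origin",o)
for nm in ("top","scene"):
    c=capture(nm);W=cloud(c)
    L=(W[...,:2]-o)@Rz
    def reg(n,x0,x1,y0,y1,z0,z1):
        k=(L[...,0]>x0)&(L[...,0]<x1)&(L[...,1]>y0)&(L[...,1]<y1)&(W[...,2]>z0)&(W[...,2]<z1)
        if k.sum(): print(nm,n,k.sum(),np.median(L[k],0).round(4),np.percentile(L[k],2,axis=0).round(4),np.percentile(L[k],98,axis=0).round(4),"z",np.percentile(W[k][:,2],[5,50,95]).round(4))
    reg("lid",-.08,.08,-.08,.08,.112,.14)
    reg("pad",-.115,-.07,-.03,.03,.083,.1)
    reg("deck",-.11,.08,-.095,-.05,.06,.09)
    k=(abs(W[...,0]-.437)<.03)&(abs(W[...,1]+.173)<.03)&(W[...,2]>.06)&(W[...,2]<.08)
    print("vial",k.sum(),W[k].mean(0),W[k].min(0),W[k].max(0))
    k=(abs(W[...,0]-.437)<.1)&(abs(W[...,1]+.3)<.1)&(W[...,2]<.01);print("table",np.nanmedian(W[k][:,2]))
    im=c["pixels"].copy()
    Rm=lambda x,y,z:[*(o+Rz@[x,y]),z]
    pts=[Rm(*p) for p in [(-.115,-.1,.075),(-.115,.1,.075),(.085,.1,.075),(.085,-.1,.075),(-.09,0,.091),(-.106,-.017,.091),(-.074,.017,.091),(-.048,-.036,.121),(-.048,.036,.121),(.044,.036,.121),(.044,-.036,.121)]]
    im=cv2.resize(im,None,fx=4,fy=4,interpolation=cv2.INTER_CUBIC)
    for p in proj(c,pts): cv2.circle(im,tuple((p*4+2).astype(int)),4,(255,0,0),1)
    b=(190,150,380,300) if nm=="top" else (180,120,330,260)
    cv2.imwrite(f"pics/fit_{nm}.png",im[b[1]*4:b[3]*4,b[0]*4:b[2]*4,::-1])
E
```

```text
5151 0.07543717423505333
((524.099365234375, 63.83272171020508), (200.96932983398438, 200.63719177246094), 7.066896915435791)
(np.float64(0.03930789293263901), np.float64(7.5), array([ 0.42870903, -0.10429399]), array([0.62698405, 0.09395535]), array([0.52400547, 0.0637727 ]))
origin [0.53887714 0.0657306 ]
top lid 1342 [ 0.0006 -0.    ] [-0.0454 -0.0348] [0.0486 0.0344] z [0.1187 0.1229 0.126 ]
top pad 209 [-0.0891  0.0004] [-0.1049 -0.0157] [-0.0714  0.0168] z [0.0883 0.0912 0.094 ]
top deck 1488 [-0.0163 -0.0725] [-0.1062 -0.094 ] [ 0.0761 -0.0509] z [0.0726 0.0753 0.0781]
vial 101 [ 0.43641877 -0.17873511  0.07132431] [ 0.42526293 -0.19251832  0.06025298] [ 0.44705021 -0.16647354  0.07805569]
table 0.0002610490678377724
scene lid 1098 [ 0.0028 -0.0006] [-0.0467 -0.0348] [0.047  0.0366] z [0.1165 0.1226 0.126 ]
scene pad 145 [-0.0898  0.0007] [-0.1066 -0.0151] [-0.0746  0.0172] z [0.0878 0.0915 0.0946]
scene deck 1188 [-0.0095 -0.0732] [-0.1053 -0.0938] [ 0.0768 -0.0513] z [0.0723 0.0752 0.0781]
vial 109 [ 0.43678612 -0.18000484  0.07037191] [ 0.4210777  -0.19238678  0.06037352] [ 0.44819921 -0.16643426  0.07537304]
table 0.0004184489343859854
```

View pics/fit_top.png

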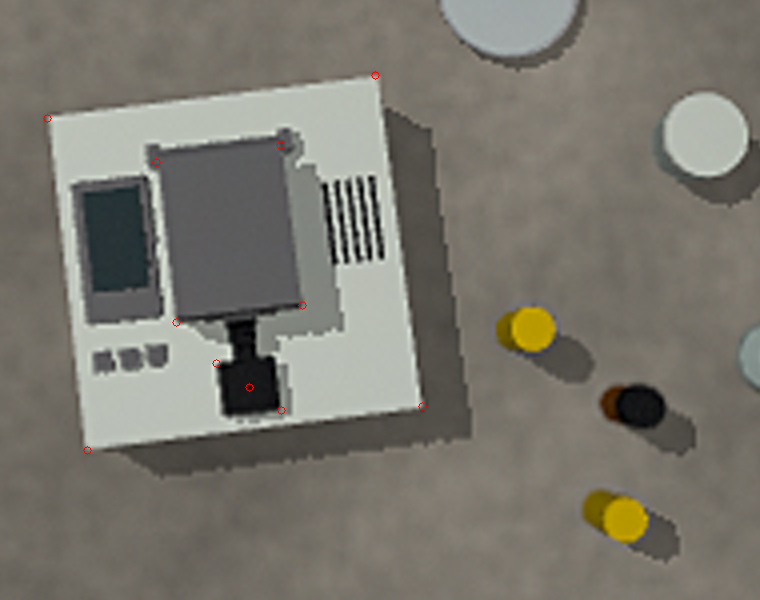

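View pics/fit_scene.png

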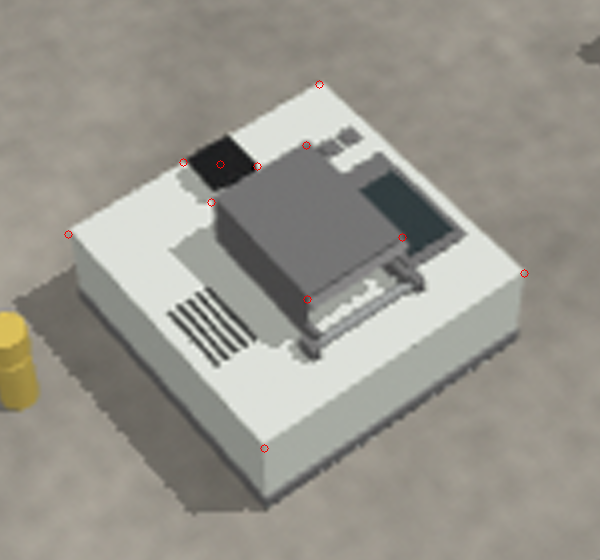

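>>> apply_moves(plan=[[[0,0.38,-1,0,0,0,0.045],[0,0.38,-1,0,0,0,0.045],[0,0.38,-1,0,0,0,0.045],[0,0.38,-1,0,0,0,0.045],[0,0.38,-1,0,0,0,0.045],[0,0.38,-1,0,0,0,0.045],[0,0.38,-1,0,0,0,0.045],[0,0.38,-1,0,0,0,0.045],[0,0.38,-1,0,0,0,0.045],[0,0.38,-1,0,0,0,0.045],[0,0.38,-1,0,0,0,0.045],[0,0.38,-1,0,0,0,0.045]]])

```text
time_s: 2.35
tcp_pos: [0.3655, 0.2638, 0.2301]
ee_rot: [[0.987, 0.163, 0.002], [0.163, -0.987, 0.004], [0.002, -0.003, -1.0]]
wrist_force: [0.6, -0.4, -0.6]
gripper_width: 0.176
```

```bash
cat >> h.py <<'E'
from scipy.spatial.transform import Rotation as Ro
YAW=7.2
O=np.array([.539,.0657])
def ph(x,y,z=None):
    a=np.radians(YAW);return O+np.array([x*np.cos(a)-y*np.sin(a),x*np.sin(a)+y*np.cos(a)])
def goal(p,yaw=YAW-90,tilt=None):
    s=sense();a=np.radians(yaw)
    y=np.array([np.cos(a),np.sin(a),0]);z=np.array([0,0,-1.]);R=np.c_[np.cross(y,z),y,z]
    if tilt is not None: R=tilt@R
    rv=(Ro.from_matrix(R)*Ro.from_matrix(s["ee_rot"]).inv()).as_rotvec()
    d=(np.array(p)-s["tcp_pos"])
    print("t",round(s["time_s"],2),"tcp",s["tcp_pos"].round(4),"F",s["wrist_force"].round(2),"g",round(s["gripper_width"],3),"shift units",(d/.025).round(2),"rv",rv.round(3))
E
python3 - <<'E'
from h import *
goal([*ph(-.09,0),.13]);s=sense();print(s["joints"].round(1))
E
```

```text
t 2.35 tcp [0.3655 0.2638 0.2301] F [ 0.58 -0.4  -0.57] g 0.176 shift units [ 3.37 -8.38 -4.  ] rv [-0.004  0.002 -0.038]
[ 56.6   4.7 -22.8  -0.  -62.2  42.8]
```

>>> apply_moves(plan=[[[0,0.37,-0.93,-0.3,0,0,-0.004],[0,0.37,-0.93,-0.3,0,0,-0.004],[0,0.37,-0.93,-0.3,0,0,-0.004],[0,0.37,-0.93,-0.3,0,0,-0.004],[0,0.37,-0.93,-0.3,0,0,-0.004],[0,0.37,-0.93,-0.3,0,0,-0.004],[0,0.37,-0.93,-0.4,0,0,-0.004],[0,0.37,-0.93,-0.5,0,0,-0.004],[0,0.37,-0.93,-0.5,0,0,-0.004],[0,0,0,-0.5,0,0,0],[0,0,0,0,0,0,0]]])

```text
time_s: 3.27
tcp_pos: [0.4534, 0.0406, 0.1387]
ee_rot: [[0.992, 0.123, 0.013], [0.123, -0.992, 0.011], [0.014, -0.01, -1.0]]
wrist_force: [1.0, 0.4, -0.2]
gripper_width: 0.008
```

```bash
python3 - <<'E'
from h import *
goal([*ph(-.091,0),.105]);c=capture("top");save(c,"a1",(190,150,380,300),4)
c=capture("scene");save(c,"a2",(130,90,330,240),4)
E
```

```text
t 3.27 tcp [0.4534 0.0406 0.1387] F [ 0.99  0.35 -0.23] g 0.008 shift units [-0.19  0.55 -1.35] rv [-0.011  0.013  0.002]
```

>>> apply_moves(plan=[[[0,-0.1,0.28,-0.5,-0.005,0.006,0],[0,-0.09,0.27,-0.5,-0.005,0.006,0],[0,0,0,-0.2,0,0,0],[0,0,0,0,0,0,0]]])

```text
time_s: 3.7
tcp_pos: [0.4528, 0.0593, 0.1147]
ee_rot: [[0.991, 0.131, 0.014], [0.131, -0.991, 0.006], [0.015, -0.004, -1.0]]
wrist_force: [-0.1, 0.2, 0.4]
gripper_width: 0.005
```

```bash
python3 - <<'E'
from h import *
goal([*ph(-.091,0),.099]);c=capture("scene");save(c,"a2",(130,90,330,240),4)
E
```

```text
t 3.7 tcp [0.4528 0.0593 0.1147] F [-0.05  0.22  0.42] g 0.005 shift units [-0.16 -0.2  -0.63] rv [-0.005  0.014 -0.006]
```

View pics/a2.png

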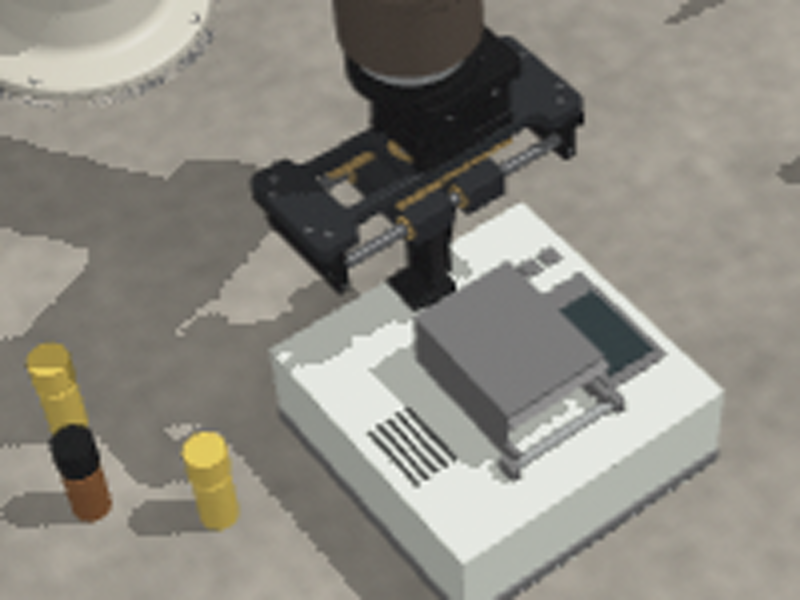

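>>> apply_moves(plan=[[[0,-0.16,-0.2,-0.25,-0.005,0.014,-0.006],[0,0,0,-0.15,0,0,0],[0,0,0,0,0,0,0]]])

```text
time_s: 4.0
tcp_pos: [0.4502, 0.0549, 0.1068]
ee_rot: [[0.992, 0.126, 0.005], [0.126, -0.992, 0.002], [0.005, -0.002, -1.0]]
wrist_force: [0.6, -0.1, -0.3]
gripper_width: 0.007
```

```bash
python3 - <<'E'
from h import *
goal([*ph(-.091,0),.099])
E
```

```text
t 4.0 tcp [0.4502 0.0549 0.1068] F [ 0.65 -0.06 -0.28] g 0.007 shift units [-0.06 -0.02 -0.31] rv [-0.002  0.005 -0.001]
```

>>> apply_moves(plan=[[[0,-0.05,0,-0.08,0,0.004,0],[0,0,0,-0.08,0,0,0],[0,0,0,-0.06,0,0,0],[0,0,0,-0.06,0,0,0],[0,0,0,0,0,0,0]]])

```text
time_s: 4.42
tcp_pos: [0.4494, 0.0545, 0.0998]
ee_rot: [[0.992, 0.125, 0.002], [0.125, -0.992, 0.003], [0.002, -0.003, -1.0]]
wrist_force: [0.3, -0.5, -0.3]
gripper_width: 0.003
```

>>> apply_moves(plan=[[[0,0,0,-0.05,0,0,0],[0,0,0,-0.05,0,0,0],[0,0,0,-0.04,0,0,0]]])

```text
time_s: 4.67
tcp_pos: [0.4478, 0.0541, 0.0976]
ee_rot: [[0.992, 0.126, -0.002], [0.126, -0.992, 0.002], [-0.002, -0.002, -1.0]]
wrist_force: [-3.5, 0.5, 7.6]
gripper_width: 0.003
```

```bash
python3 - <<'E'
from h import *
goal([*ph(-.091,0),.096]);c=capture("scene");save(c,"b1",(130,90,330,240),4);goal([*ph(-.091,0),.096])
E
```

```text
t 4.67 tcp [0.4478 0.0541 0.0976] F [-3.49  0.55  7.64] g 0.003 shift units [ 0.04  0.01 -0.06] rv [-0.002 -0.002 -0.   ]
t 4.72 tcp [0.4479 0.0541 0.0976] F [-4.06  0.86  8.47] g 0.007 shift units [ 0.03  0.01 -0.07] rv [-0.002 -0.002 -0.   ]
```

View pics/b1.png

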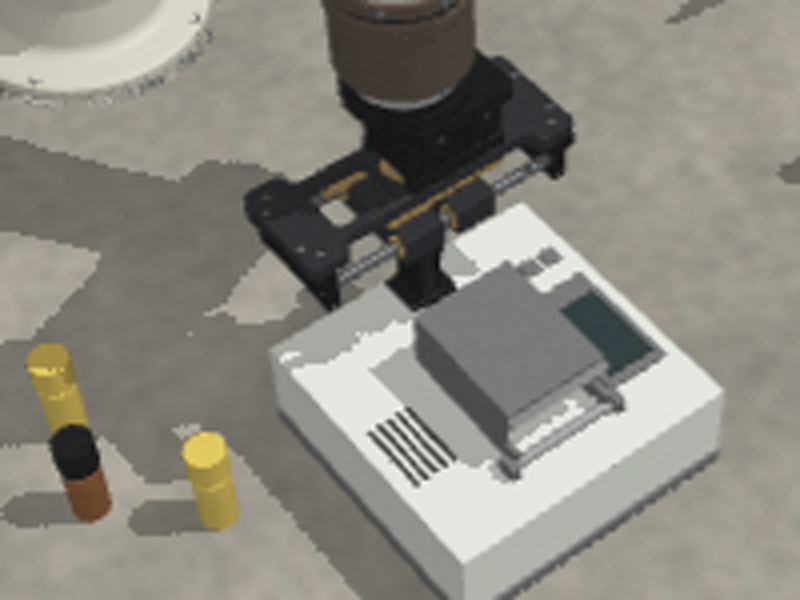

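>>> apply_moves(plan=[[[0,0,0,0.16,0,0,0],[0,-0.12,0,0,0,0,0],[0,-0.09,-0.03,0,0,0,0],[0,0,0,0,0,0,0]]])

```text
time_s: 5.05
tcp_pos: [0.4428, 0.0537, 0.1024]
ee_rot: [[0.992, 0.126, 0.0], [0.126, -0.992, 0.003], [0.0, -0.002, -1.0]]
wrist_force: [-0.4, 0.1, -0.4]
gripper_width: 0.006
```

```bash
python3 - <<'E'
from h import *
goal([*ph(-.097,0),.0985])
E
```

```text
t 5.05 tcp [0.4428 0.0537 0.1024] F [-0.36  0.06 -0.41] g 0.006 shift units [-0.   -0.01 -0.16] rv [-0.003  0.    -0.001]
```

>>> apply_moves(plan=[[[0,0,0,-0.06,0,0,0],[0,0,0,-0.06,0,0,0],[0,0,0,-0.04,0,0,0],[0,0,0,-0.03,0,0,0]]])

```text
time_s: 5.38
tcp_pos: [0.441, 0.0531, 0.0973]
ee_rot: [[0.992, 0.126, -0.004], [0.126, -0.992, 0.001], [-0.004, -0.002, -1.0]]
wrist_force: [-3.7, 2.0, 5.4]
gripper_width: 0.004
```

>>> apply_moves(plan=[[[0,0.02,0,-0.04,0,0,0],[0,0,0,-0.03,0,0,0]]])

```text
time_s: 5.55
tcp_pos: [0.4401, 0.053, 0.0959]
ee_rot: [[0.992, 0.126, -0.007], [0.126, -0.992, 0.0], [-0.007, -0.001, -1.0]]
wrist_force: [-2.7, 1.9, 6.3]
gripper_width: 0.009
```

>>> apply_moves(plan=[[[0,0.05,0,-0.04,0,0.003,0],[0,0.04,0,-0.03,0,0.003,0]]])

```text
time_s: 5.72
tcp_pos: [0.4397, 0.0526, 0.0948]
ee_rot: [[0.992, 0.126, -0.019], [0.126, -0.992, -0.001], [-0.019, -0.001, -1.0]]
wrist_force: [-7.3, 3.8, 13.5]
gripper_width: 0.003
```

```bash
python3 - <<'E'
from h import *
c=capture("scene");save(c,"b2",(130,90,330,240),3);goal([*ph(-.097,0),.096])
E
```

```text
t 5.77 tcp [0.4398 0.0527 0.0949] F [-7.28  2.62 12.75] g 0.006 shift units [0.12 0.03 0.04] rv [ 0.001 -0.019 -0.001]
```

View pics/b2.png

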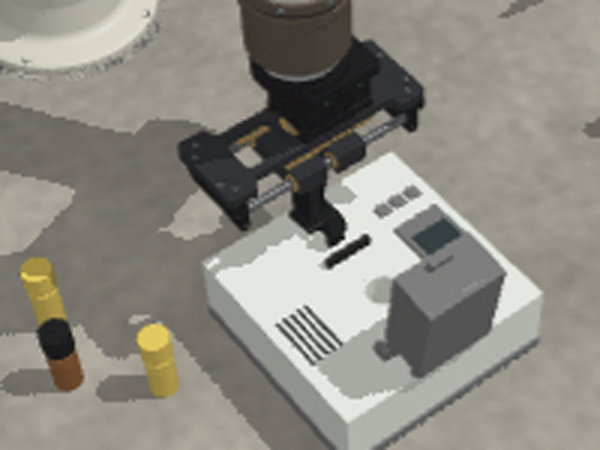

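>>> apply_moves(plan=[[[0,0,0,0.3,0,-0.01,0],[0,0,0,1,0,-0.009,0],[70,0,0,1,0,0,0],[70,0,-0.5,0.8,0,0,0],[70,0,-1,0,0,0,0],[70,0,-1,0,0,0,0],[70,0,-1,0,0,0,0],[70,0,-1,0,0,0,0],[70,0,-1,0,0,0,0],[70,0,-1,0,0,0,0],[70,0,-1,0,0,0,0],[70,0,-0.5,0,0,0,0]]])

```text
time_s: 6.77
tcp_pos: [0.4408, -0.1536, 0.1773]
ee_rot: [[0.991, 0.134, 0.01], [0.134, -0.991, -0.003], [0.009, 0.004, -1.0]]
wrist_force: [-0.8, -0.7, -0.1]
gripper_width: 0.657
```

```bash
python3 - <<'E'
from h import *
c=capture("scene");save(c,"c1",(60,90,330,290),3)
W=cloud(c)
k=(abs(W[...,0]-.437)<.03)&(abs(W[...,1]+.179)<.03)&(W[...,2]>.066)&(W[...,2]<.08)
print(k.sum(),W[k].mean(0))
c=capture("top");save(c,"c2",(190,150,390,300),4)
goal([.437,-.1785,.054])
im=c["pixels"].astype(int);
# well circle
W=cloud(c)
b=cv2.resize(c["pixels"],None,fx=1,fy=1)
print(proj(c,[[*ph(0,0),.075]]),proj(c,[[.437,-.1785,.072]]))
E
```

```text
94 [ 0.43553709 -0.18004865  0.0715236 ]
t 6.87 tcp [ 0.4407 -0.1532  0.1772] F [-0.47  0.69  0.85] g 0.684 shift units [-0.15 -1.01 -4.93] rv [ 0.002  0.009 -0.008]
[[246.99328659 208.54371273]] [[349.41886214 251.21783868]]
```

View pics/c1.png

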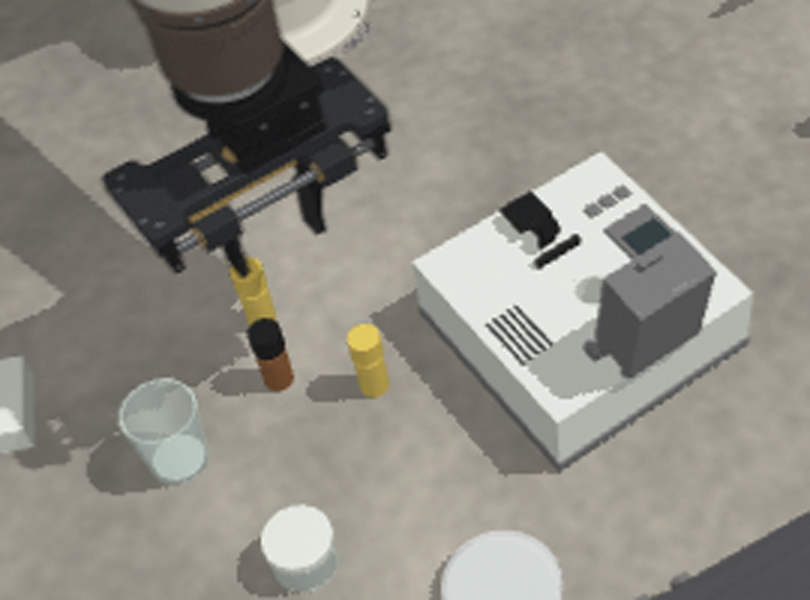

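View pics/c2.png

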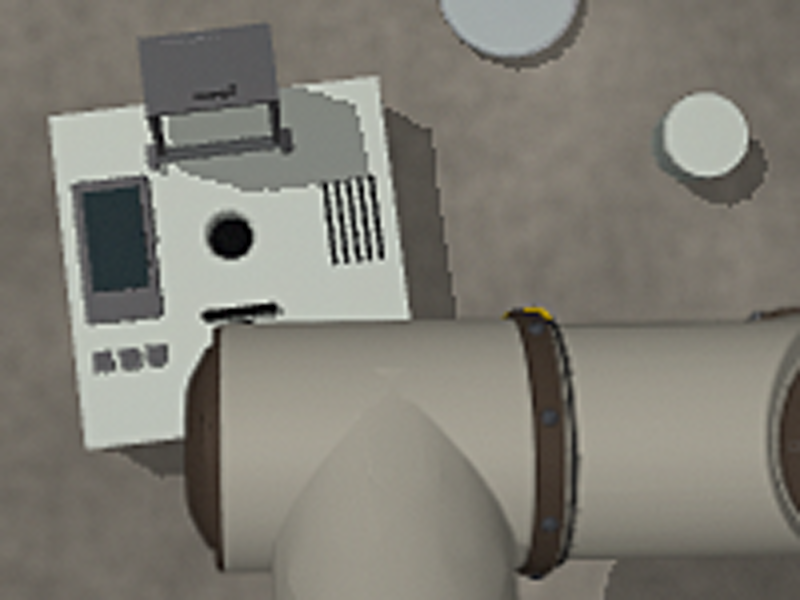

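>>> apply_moves(plan=[[[70,-0.07,-0.55,-0.6,0,0.005,-0.004],[70,-0.07,-0.5,-0.7,0,0.004,-0.004],[70,0,0,-0.8,0,0,0],[70,0,0,-0.6,0,0,0],[70,0,0,0,0,0,0]]])

```text
time_s: 7.28
tcp_pos: [0.4384, -0.1789, 0.1086]
ee_rot: [[0.992, 0.124, 0.006], [0.125, -0.992, -0.003], [0.006, 0.004, -1.0]]
wrist_force: [-0.6, -1.5, -0.0]
gripper_width: 0.701
```

```bash
python3 - <<'E'
from h import *
goal([.4365,-.180,.054])
c=capture("scene");save(c,"c3",(90,150,200,240),6)
E
```

```text
t 7.28 tcp [ 0.4384 -0.1789  0.1086] F [-0.56 -1.53 -0.  ] g 0.701 shift units [-0.08 -0.04 -2.18] rv [0.003 0.006 0.001]
```

View pics/c3.png

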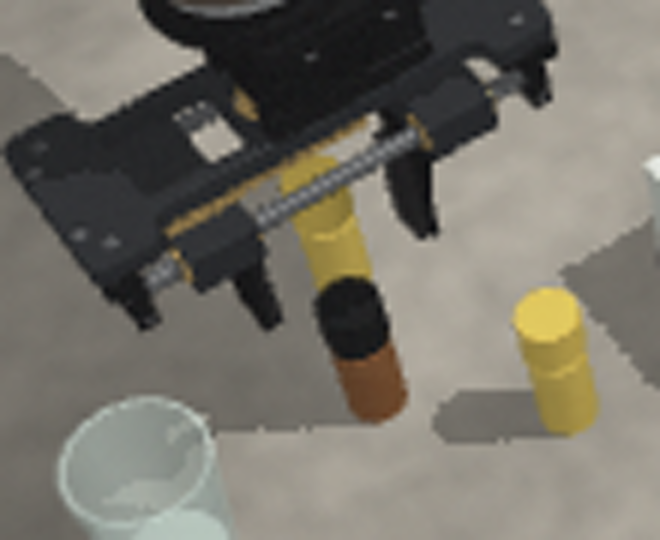

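>>> apply_moves(plan=[[[70,-0.08,-0.04,-0.5,0.003,0.006,0],[70,0,0,-0.6,0,0,0],[70,0,0,-0.6,0,0,0],[70,0,0,-0.3,0,0,0],[70,0,0,-0.05,0,0,0],[70,0,0,0,0,0,0]]])

```text
time_s: 7.83
tcp_pos: [0.4414, -0.1781, 0.06]
ee_rot: [[0.991, 0.131, 0.011], [0.131, -0.991, -0.001], [0.011, 0.003, -1.0]]
wrist_force: [0.3, -0.3, -0.2]
gripper_width: 0.7
```

```bash
python3 - <<'E'
from h import *
goal([.4365,-.180,.054])
E
```

```text
t 7.83 tcp [ 0.4414 -0.1781  0.06  ] F [ 0.28 -0.34 -0.16] g 0.7 shift units [-0.2  -0.07 -0.24] rv [ 0.001  0.011 -0.005]
```

>>> apply_moves(plan=[[[70,-0.2,-0.07,-0.22,0.001,0.011,-0.005],[70,0,0,0,0,0,0]]])

```text
time_s: 8.0
tcp_pos: [0.4371, -0.1798, 0.0553]
ee_rot: [[0.992, 0.126, 0.002], [0.126, -0.992, -0.001], [0.002, 0.001, -1.0]]
wrist_force: [-0.2, -0.3, -0.5]
gripper_width: 0.7
```

```bash
python3 - <<'E'
from h import *
goal([.4365,-.180,.054])
E
```

```text
t 8.0 tcp [ 0.4371 -0.1798  0.0553] F [-0.22 -0.25 -0.55] g 0.7 shift units [-0.02 -0.01 -0.05] rv [ 0.001  0.002 -0.001]
```

>>> apply_moves(plan=[[[10,-0.02,0,-0.04,0,0.002,0],[10,0,0,0,0,0,0],[10,0,0,0,0,0,0],[10,0,0,0,0,0,0],[10,0,0,0,0,0,0],[10,0,0,0,0,0,0],[10,0,0,0,0,0,0]]])

```text
time_s: 8.58
tcp_pos: [0.4379, -0.1802, 0.0562]
ee_rot: [[0.992, 0.126, 0.004], [0.126, -0.992, -0.001], [0.004, 0.002, -1.0]]
wrist_force: [0.2, -1.1, -0.7]
gripper_width: 0.293
```

```bash
python3 - <<'E'
from h import *
goal([.4365,-.180,.054])
E
```

```text
t 8.58 tcp [ 0.4379 -0.1802  0.0562] F [ 0.18 -1.12 -0.72] g 0.293 shift units [-0.06  0.01 -0.09] rv [ 0.001  0.004 -0.001]
```

>>> apply_moves(plan=[[[10,-0.02,0,0.6,0,0.004,0],[10,0,0,1,0,0,0],[10,0,0,1,0,0,0],[10,0,0,1,0,0,0],[10,0,0.3,1,0,0,0],[10,0.2,0.8,0.5,0,0,0],[10,0.4,1,0,0,0,0],[10,0.4,1,0,0,0,0],[10,0.4,1,0,0,0,0],[10,0.4,1,0,0,0,0],[10,0.4,1,0,0,0,0],[10,0.4,1,0,0,0,0]]])

```text
time_s: 9.58
tcp_pos: [0.4988, 0.0017, 0.1904]
ee_rot: [[0.993, 0.116, -0.002], [0.116, -0.993, 0.002], [-0.002, -0.002, -1.0]]
wrist_force: [0.6, -0.8, 0.1]
gripper_width: 0.288
```

```bash
python3 - <<'E'
from h import *
goal([*ph(0,0),.158])
c=capture("scene");save(c,"d1",(90,60,340,240),3)
E
```

```text
t 9.58 tcp [0.4988 0.0017 0.1904] F [ 0.59 -0.84  0.15] g 0.288 shift units [ 1.61  2.56 -1.3 ] rv [-0.002 -0.002  0.01 ]
```

View pics/d1.png

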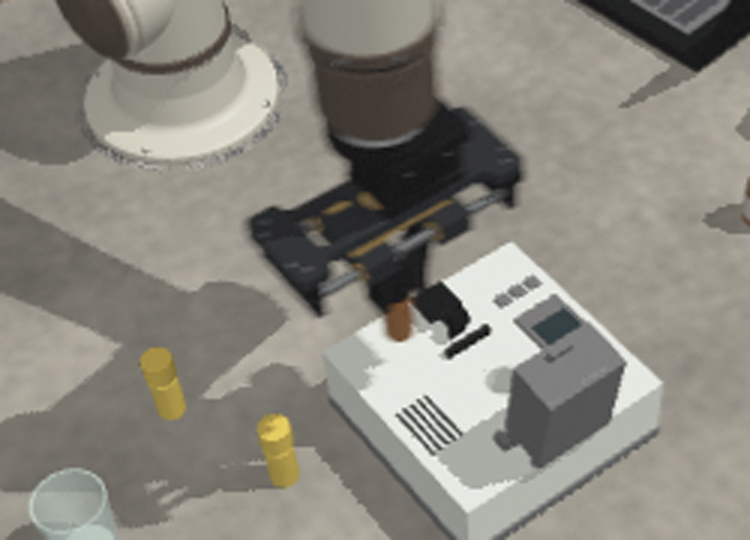

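Vial held upright (bottom at ~(398,335) in the crop), lid open. Move over the well.

>>> apply_moves(plan=[[[10,0.4,0.65,0,0,0,0.005],[10,0.4,0.65,-0.2,0,0,0.005],[10,0.4,0.65,-0.4,0,0,0],[10,0.35,0.55,-0.4,0,0,0],[10,0,0,-0.3,0,0,0],[10,0,0,0,0,0,0]]])

```text
time_s: 10.13
tcp_pos: [0.5421, 0.0741, 0.1549]
ee_rot: [[0.991, 0.133, -0.0], [0.133, -0.991, 0.003], [0.0, -0.003, -1.0]]
wrist_force: [-0.6, 0.1, -0.7]
gripper_width: 0.291
```

```bash
python3 - <<'E'
from h import *
goal([*ph(0,0),.145])
E
```

```text
t 10.13 tcp [0.5421 0.0741 0.1549] F [-0.56  0.14 -0.72] g 0.291 shift units [-0.13 -0.34 -0.39] rv [-0.003 -0.    -0.008]
```

>>> apply_moves(plan=[[[10,-0.12,-0.33,-0.2,-0.003,0,-0.008],[10,0,0,-0.1,0,0,0],[10,0,0,0,0,0,0]]])

```text
time_s: 10.38
tcp_pos: [0.5377, 0.064, 0.1459]
ee_rot: [[0.992, 0.124, -0.003], [0.124, -0.992, -0.001], [-0.003, 0.001, -1.0]]
wrist_force: [0.4, 0.1, -1.0]
gripper_width: 0.293
```

```bash
python3 - <<'E'
from h import *
goal([*ph(0,0),.13])
c=capture("scene");save(c,"d2",(200,110,300,200),8)
t=sense()["tcp_pos"]
# project vial bottom edge prediction & well
import cv2
im=cv2.resize(c["pixels"],None,fx=8,fy=8,interpolation=cv2.INTER_CUBIC)
th=np.linspace(0,2*np.pi,40)
def ring(x,y,z,r,col):
    p=proj(c,np.c_[x+r*np.cos(th),y+r*np.sin(th),0*th+z])
    cv2.polylines(im,[((p+.5)*8).astype(int)],True,col,1)
o=ph(0,0);ring(*o,.075,.014,(255,0,0))
zb=t[2]-.056
ring(t[0],t[1],zb,.0125,(0,255,0))
cv2.imwrite("pics/d2.png",im[110*8:200*8-140,200*8:300*8,::-1])
E
```

```text
t 10.38 tcp [0.5377 0.064  0.1459] F [ 0.45  0.14 -0.98] g 0.293 shift units [ 0.05  0.07 -0.64] rv [ 0.001 -0.003  0.002]
```

View pics/d2.png

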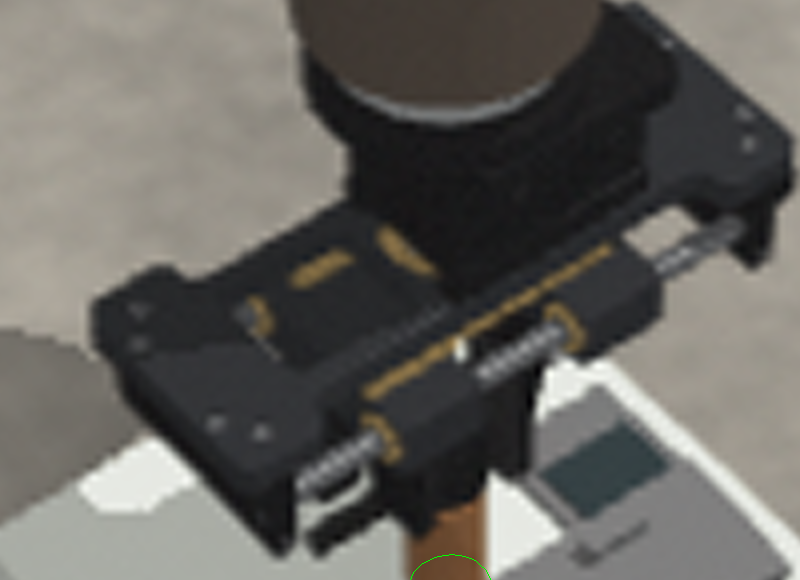

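```bash
python3 - <<'E'
from h import *
c=capture("scene")
t=sense()["tcp_pos"]
im=cv2.resize(c["pixels"],None,fx=8,fy=8,interpolation=cv2.INTER_CUBIC)
th=np.linspace(0,2*np.pi,40)
def ring(x,y,z,r,col):
    p=proj(c,np.c_[x+r*np.cos(th),y+r*np.sin(th),0*th+z])
    cv2.polylines(im,[((p+.5)*8).astype(int)],True,col,1)
o=ph(0,0);ring(*o,.075,.014,(255,0,0))
ring(t[0],t[1],t[2]-.056,.0125,(0,255,0))
cv2.imwrite("pics/d3.png",im[150*8:215*8,210*8:300*8,::-1])
E
```

```text
(no output)
```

View pics/d3.png

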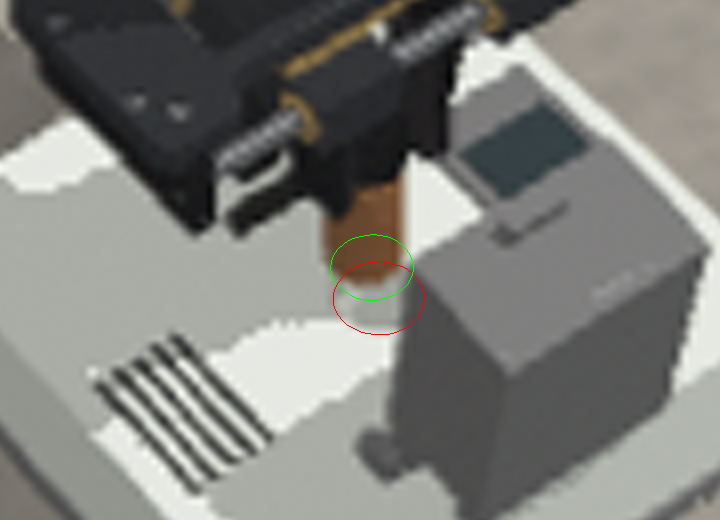

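```bash
python3 - <<'E'
from h import *
c=capture("scene");save(c,"x",(210,150,300,215),8)
o=ph(0,0);print(proj(c,[[*o,.075],[*(o+[.005,0]),.075],[*(o+[0,.005]),.075],[*o,.08]]))
im=cv2.imread("pics/c1.png")[250:330,540:640];cv2.imwrite("pics/c1z.png",cv2.resize(im,None,fx=6,fy=6,interpolation=cv2.INTER_NEAREST))
t=sense()["tcp_pos"];print(t)
E
```

```text
[[256.86204373 186.77745185]
 [257.91279818 188.17284153]
 [258.61178407 185.93211944]
 [256.84299164 185.54285067]]
[0.53830592 0.06435327 0.14674361]
```

View pics/c1z.png

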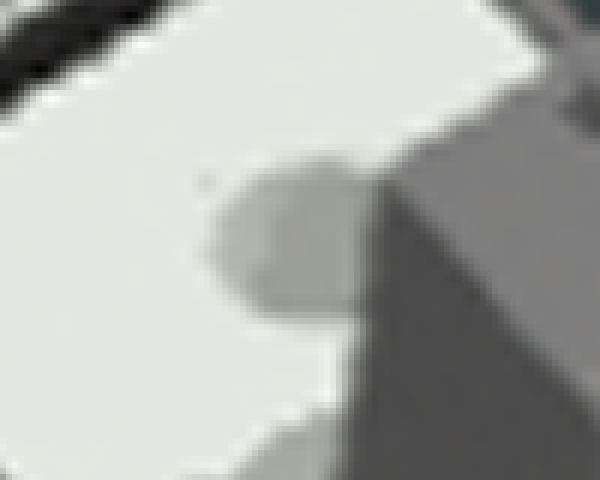

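```bash
python3 - <<'E'
from h import *
im=cv2.imread("pics/x.png")[150:400,250:500]
cv2.imwrite("pics/xz.png",cv2.resize(im,None,fx=3,fy=3))
c=capture("scene");p=c["pixels"].astype(int)
for v in range(172,190): print(v,[tuple(p[v,u]) for u in range(248,266)][0:18] if v in(176,180) else "".join("A" if p[v,u,0]-p[v,u,2]>40 else "." for u in range(244,270)))
W=cloud(c);m=(p[...,0]-p[...,2]>40);m[:,:240]=0;m[:,275:]=0;m[:165]=0;m[195:]=0
q=W[m];q=q[np.isfinite(q[:,0])];print(len(q),q.mean(0),q.min(0),q.max(0))
# fit circle r=.0125 to points
from scipy.optimize import least_squares
q=q[(q[:,2]>.07)&(q[:,2]<.14)]
f=lambda s:np.hypot(q[:,0]-s[0],q[:,1]-s[1])-.0125
r=least_squares(f,[.538,.064],loss="soft_l1",f_scale=.001);print(r.x,np.std(r.fun),sense()["tcp_pos"],ph(0,0))
E
```

```text
172 ................A.........
173 .............AAAA.........
174 ...........AAAAAA.........
175 ...........AAAAAA.........
176 [(np.int64(169), np.int64(173), np.int64(165)), (np.int64(170), np.int64(173), np.int64(165)), (np.int64(134), np.int64(127), np.int64(115)), (np.int64(65), np.int64(58), np.int64(50)), (np.int64(24), np.int64(21), np.int64(22)), (np.int64(42), np.int64(34), np.int64(29)), (np.int64(94), np.int64(64), np.int64(43)), (np.int64(102), np.int64(69), np.int64(45)), (np.int64(106), np.int64(74), np.int64(48)), (np.int64(112), np.int64(79), np.int64(53)), (np.int64(115), np.int64(81), np.int64(53)), (np.int64(118), np.int64(83), np.int64(54)), (np.int64(118), np.int64(82), np.int64(54)), (np.int64(222), np.int64(224), np.int64(217)), (np.int64(230), np.int64(232), np.int64(226)), (np.int64(229), np.int64(232), np.int64(226)), (np.int64(230), np.int64(233), np.int64(227)), (np.int64(230), np.int64(232), np.int64(227))]
177 .......A.AAAAAAAA.........
178 .......AAAAAAAAAA.........
179 ........AAAAAAAAA.........
180 [(np.int64(170), np.int64(173), np.int64(165)), (np.
[... 556 characters left out ...]
.int64(224), np.int64(217)), (np.int64(230), np.int64(232), np.int64(226)), (np.int64(230), np.int64(233), np.int64(227)), (np.int64(197), np.int64(201), np.int64(194)), (np.int64(142), np.int64(143), np.int64(140))]
181 ........AAAAAAAAA.........
182 ........AAAAAAAAA.........
183 ........AAAAAAAA..........
184 .........AAAAAA...........
185 ..........................
186 ..........................
187 ..........................
188 ..........................
189 ..........................
96 [0.54481568 0.06048083 0.11785492] [0.53345889 0.02311395 0.09405688] [0.57922417 0.07366623 0.22616329]
[0.53361107 0.06482472] 0.0011438226234746329 [0.53851775 0.0645781  0.14688476] [0.539  0.0657]
```

>>> apply_moves(plan=[[[10,0.17,0.04,-0.25,0,-0.003,0.002],[10,0,0,0,0,0,0],[10,0,0,0,0,0,0]]])

```text
time_s: 10.83
tcp_pos: [0.5438, 0.0655, 0.1414]
ee_rot: [[0.992, 0.126, 0.005], [0.126, -0.992, 0.001], [0.005, 0.0, -1.0]]
wrist_force: [-0.3, 0.8, -0.2]
gripper_width: 0.295
```

```bash
cat > v.py <<'E'
from h import *
from scipy.optimize import least_squares
goal([*ph(.004,0),.12])
c=capture("scene");p=c["pixels"].astype(int)
W=cloud(c);m=(p[...,0]-p[...,2]>40);m[:,:240]=0;m[:,275:]=0;m[:165]=0;m[195:]=0
q=W[m];q=q[np.isfinite(q[:,0])];q=q[(q[:,2]>.07)&(q[:,2]<.14)]
for lo,hi in((.07,.14),(.07,.105),(.105,.14)):
    qq=q[(q[:,2]>lo)&(q[:,2]<hi)]
    if len(qq)<8: continue
    f=lambda s:np.hypot(qq[:,0]-s[0],qq[:,1]-s[1])-.0125
    r=least_squares(f,[.538,.064],loss="soft_l1",f_scale=.001);print(len(qq),r.x,np.std(r.fun))
im=cv2.resize(p.astype(np.uint8),None,fx=8,fy=8,interpolation=cv2.INTER_CUBIC)
th=np.linspace(0,2*np.pi,40)
def ring(x,y,z,r,col):
    k=proj(c,np.c_[x+r*np.cos(th),y+r*np.sin(th),0*th+z])
    cv2.polylines(im,[((k+.5)*8).astype(int)],True,col,1)
ring(*ph(0,0),.075,.014,(255,0,0));ring(*ph(0,0),sense()["tcp_pos"][2]-.054,.0125,(0,255,0))
cv2.imwrite("pics/v.png",im[150*8:215*8,210*8:300*8,::-1])
E
python3 v.py
```

```text
t 10.83 tcp [0.5438 0.0655 0.1414] F [-0.27  0.82 -0.19] g 0.295 shift units [-0.03  0.03 -0.86] rv [-0.001  0.005 -0.001]
78 [0.53933129 0.06622241] 0.0014086247029495233
29 [0.53946162 0.06662741] 0.0013931580709988021
49 [0.53932065 0.0658347 ] 0.0013859988034178403
```

View pics/v.png

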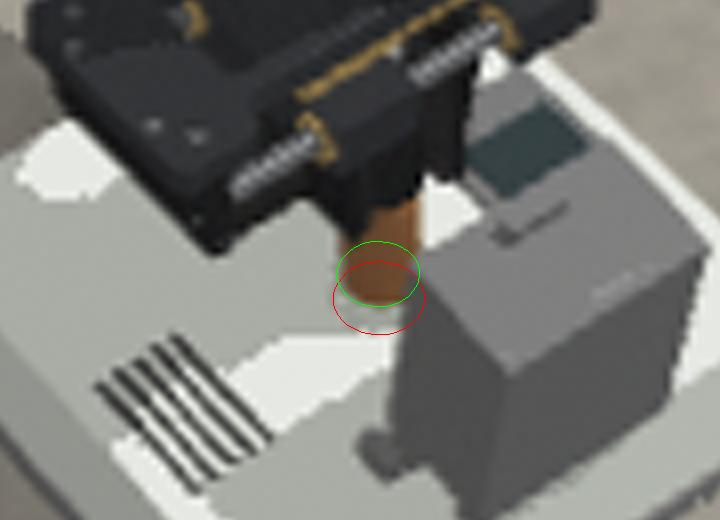

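>>> apply_moves(plan=[[[10,-0.03,0,-0.12,0,0.005,0],[10,0,0,-0.12,0,0,0],[10,0,0,-0.12,0,0.002,0],[10,-0.02,0,-0.12,0,0,0]]])

```text
time_s: 11.22
tcp_pos: [0.5428, 0.0659, 0.1289]
ee_rot: [[0.992, 0.126, -0.002], [0.126, -0.992, 0.001], [-0.001, -0.001, -1.0]]
wrist_force: [-0.5, 0.0, 0.2]
gripper_width: 0.29
```

```bash
python3 v.py
```

```text
t 11.22 tcp [0.5428 0.0659 0.1289] F [-0.51  0.02  0.16] g 0.29 shift units [ 0.01  0.01 -0.35] rv [-0.001 -0.002 -0.001]
72 [0.53840341 0.06667562] 0.001133201112089037
48 [0.53794956 0.06647519] 0.0010205415142566442
24 [0.53883261 0.06629779] 0.0011812437363873556
```

>>> apply_moves(plan=[[[10,0.02,0,-0.12,0,-0.002,0],[10,0,0,-0.1,0,0,0],[10,0,0,-0.1,0,0,0],[10,0,0,-0.1,0,0,0]]])

```text
time_s: 11.6
tcp_pos: [0.5422, 0.0658, 0.1164]
ee_rot: [[0.992, 0.126, -0.002], [0.126, -0.992, 0.001], [-0.002, -0.001, -1.0]]
wrist_force: [-0.1, 1.0, -0.2]
gripper_width: 0.286
```

>>> apply_moves(plan=[[[10,0.01,0,-0.12,0,-0.002,0],[10,0,0,-0.12,0,0,0],[10,0.01,0,-0.12,0,0,0],[10,0,0,-0.12,0,0,0],[10,0.01,0,-0.12,0,0,0]]])

```text
time_s: 12.02
tcp_pos: [0.5422, 0.0657, 0.0997]
ee_rot: [[0.992, 0.126, -0.001], [0.126, -0.992, 0.0], [-0.001, -0.0, -1.0]]
wrist_force: [-1.1, 0.7, 1.0]
gripper_width: 0.292
```

>>> apply_moves(plan=[[[10,0,0,-0.08,0,0,0],[10,0,0,-0.06,0,0,0],[10,0,0,-0.05,0,0,0]]])

```text
time_s: 12.27
tcp_pos: [0.542, 0.0656, 0.0938]
ee_rot: [[0.992, 0.126, -0.002], [0.126, -0.992, -0.0], [-0.002, -0.0, -1.0]]
wrist_force: [-0.9, -0.2, 0.2]
gripper_width: 0.288
```

>>> apply_moves(plan=[[[10,0,0,-0.05,0,0,0],[10,0,0,-0.04,0,0,0]]])

```text
time_s: 12.43
tcp_pos: [0.542, 0.0656, 0.0912]
ee_rot: [[0.992, 0.126, -0.002], [0.126, -0.992, -0.0], [-0.002, -0.0, -1.0]]
wrist_force: [-0.7, 0.3, -0.2]
gripper_width: 0.292
```

>>> apply_moves(plan=[[[10,0,0,-0.05,0,0,0],[10,0,0,-0.03,0,0,0]]])

```text
time_s: 12.6
tcp_pos: [0.5422, 0.0656, 0.0912]
ee_rot: [[0.992, 0.127, -0.002], [0.127, -0.992, -0.001], [-0.002, 0.0, -1.0]]
wrist_force: [-2.7, 0.3, 3.2]
gripper_width: 0.292
```

>>> apply_moves(plan=[[[60,0,0,0,0,0,0],[60,0,0,0,0,0,0],[60,0,0,0,0,0,0],[60,0,0,0,0,0,0],[60,0,0,0.2,0,0,0]]])

```text
time_s: 13.02
tcp_pos: [0.5432, 0.0657, 0.0962]
ee_rot: [[0.992, 0.127, 0.0], [0.127, -0.992, -0.0], [0.0, 0.0, -1.0]]
wrist_force: [0.2, 0.1, -0.8]
gripper_width: 0.56
```

```bash
python3 - <<'E'
from h import *
goal([*ph(.004,0),.2])
c=capture("scene");save(c,"e1",(200,120,320,210),6)
E
```

```text
t 13.02 tcp [0.5432 0.0657 0.0962] F [ 0.24  0.14 -0.81] g 0.56 shift units [-0.01  0.02  4.15] rv [ 0.     0.    -0.002]
```

View pics/e1.png

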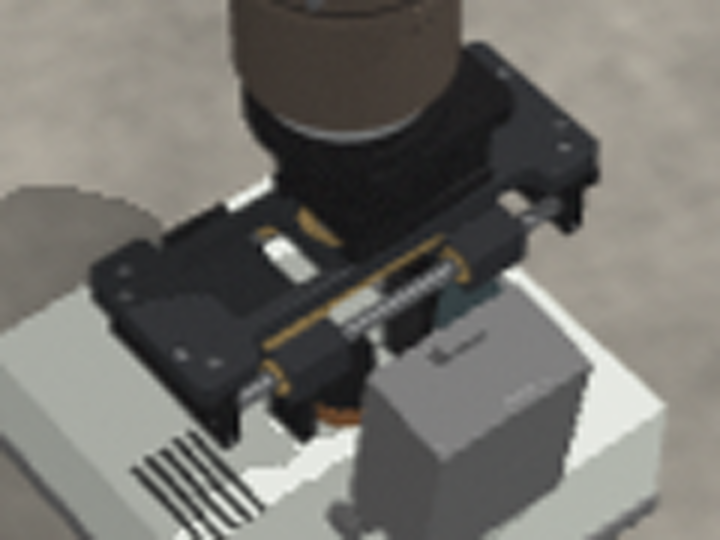

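>>> apply_moves(plan=[[[60,0,0,0.3,0,0,0],[60,0,0,0.4,0,0,0],[60,0,0,0.8,0,0,0],[60,0,0,1,0,0,0],[0,0,0,1,0,0,0],[0,0,0,1,0,0,0],[0,0,0,1,0,0,0],[0,0.2,0,1,0,0,0],[0,0.8,0.1,0.1,0,0,0],[0,1,0.13,0,0,0,0],[0,1,0.13,0,0,0,0],[0,1,0.13,0,0,0,0]]])

```text
time_s: 14.07
tcp_pos: [0.6426, 0.0765, 0.2888]
ee_rot: [[0.991, 0.129, 0.019], [0.129, -0.992, 0.005], [0.019, -0.002, -1.0]]
wrist_force: [-0.1, 0.4, 1.0]
gripper_width: 0.08
```

```bash
python3 - <<'E'
from h import *
goal([*ph(.128,0),.168])
c=capture("scene");save(c,"e2",(180,80,330,210),5)
c=capture("top");save(c,"e3",(190,120,350,260),5)
E
```

```text
t 14.07 tcp [0.6426 0.0765 0.2888] F [-0.12  0.39  1.01] g 0.08 shift units [ 0.93  0.21 -4.83] rv [-0.005  0.019 -0.004]
```

View pics/e2.png

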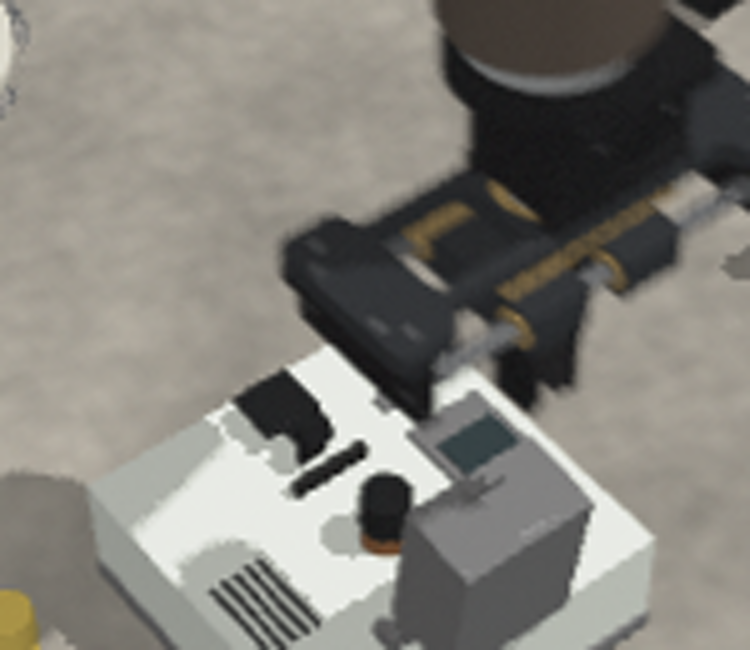

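View pics/e3.png

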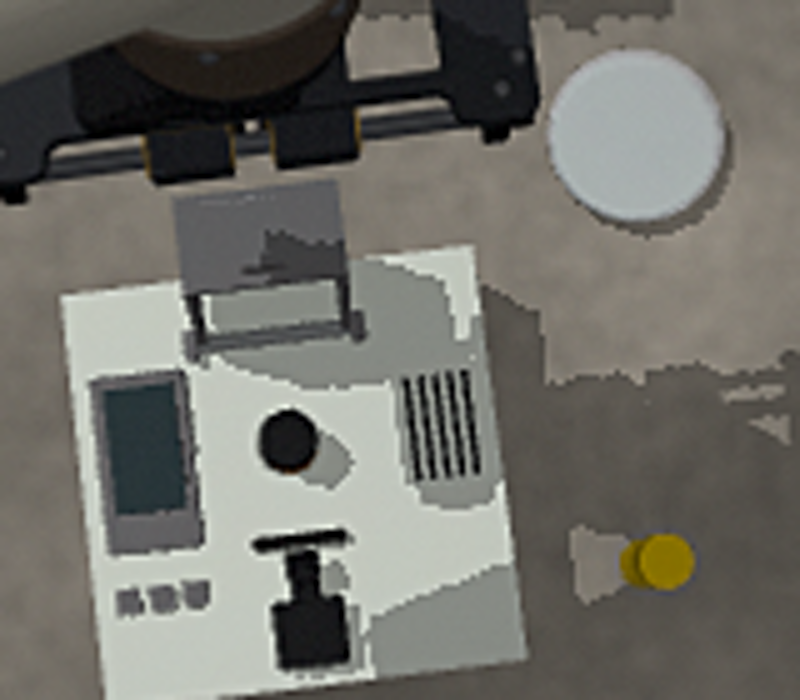

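```bash
python3 - <<'E'
from h import *
for n in("top","scene"):
    c=capture(n);W=cloud(c);p=c["pixels"].astype(int).max(2)
    k=(np.hypot(W[...,0]-.539,W[...,1]-.0657)<.013)&(p<60)&(W[...,2]>.095)
    print(n,k.sum(),W[k].mean(0),np.percentile(W[k][:,2],[10,50,75,90,98]).round(4))
    q=W[k&(W[...,2]>.1)];print(q[:,:2].min(0),q[:,:2].max(0))
E
```

```text
top 95 [0.53909721 0.06496885 0.10709528] [0.1051 0.1072 0.1082 0.1095 0.1101]
[0.52847192 0.05351   ] [0.55157466 0.0767551 ]
scene 83 [0.54130223 0.06449779 0.10515614] [0.0985 0.1059 0.1079 0.1089 0.1095]
[0.52876329 0.05378039] [0.55114236 0.07848853]
```

>>> apply_moves(plan=[[[0,0.5,0.11,0,-0.003,0.01,-0.002],[0,0.43,0.1,0,-0.002,0.009,-0.002],[0,0,0,-0.3,0,0,0],[0,0,0,-0.3,0,0,0]]])

```text
time_s: 14.6
tcp_pos: [0.6622, 0.0811, 0.2754]
ee_rot: [[0.992, 0.125, -0.001], [0.125, -0.992, -0.0], [-0.001, -0.0, -1.0]]
wrist_force: [-1.4, 0.3, -0.4]
gripper_width: 0.005
```

```bash
python3 - <<'E'
from h import *
goal([*ph(.128,0),.168])
E
```

```text
t 14.6 tcp [0.6622 0.0811 0.2754] F [-1.36  0.26 -0.44] g 0.005 shift units [ 0.15  0.02 -4.3 ] rv [ 0.    -0.001  0.   ]
```

>>> apply_moves(plan=[[[0,0.2,0.02,-0.5,0,0,0],[0,0,0,-0.6,0,0,0],[0,0,0,-0.6,0,0.003,0],[0,0,0,-0.6,0,0.003,0],[0,0,0,-0.6,0,0.003,0],[0,0,0,-0.5,0,0,0],[0,0,0,-0.3,0,0,0],[0,0,0,0,0,0,0]]])

```text
time_s: 15.27
tcp_pos: [0.6579, 0.0798, 0.1725]
ee_rot: [[0.992, 0.126, -0.019], [0.126, -0.992, -0.001], [-0.019, -0.002, -1.0]]
wrist_force: [-0.1, -0.5, 0.1]
gripper_width: 0.006
```

```bash
python3 - <<'E'
from h import *
goal([*ph(.110,0),.168])
c=capture("scene");save(c,"f1",(180,80,330,230),4)
E
```

```text
t 15.27 tcp [0.6579 0.0798 0.1725] F [-0.13 -0.51  0.15] g 0.006 shift units [-0.39 -0.01 -0.18] rv [ 0.001 -0.019 -0.   ]
```

View pics/f1.png

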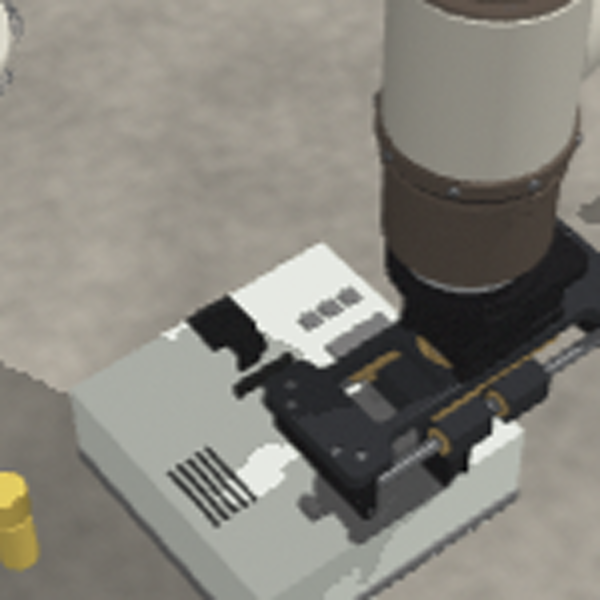

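>>> apply_moves(plan=[[[0,-0.2,-0.025,0,0,-0.01,0],[0,-0.2,-0.025,0,0,-0.009,0],[0,-0.2,-0.025,0,0,0,0],[0,-0.2,-0.025,0.03,0,0,0],[0,-0.2,-0.025,0.05,0,0,0]]])

```text
time_s: 15.73
tcp_pos: [0.6361, 0.077, 0.18]
ee_rot: [[0.992, 0.127, 0.015], [0.127, -0.992, 0.001], [0.015, 0.001, -1.0]]
wrist_force: [0.7, -0.1, 0.2]
gripper_width: 0.008
```

```bash
cat > g.py <<'E'
from h import *
import sys
# desired corner point for lid angle theta, contact s
s=sense();a=np.radians(YAW)
d=s["tcp_pos"][:2]-O;x=d[0]*np.cos(a)+d[1]*np.sin(a);y=-d[0]*np.sin(a)+d[1]*np.cos(a)
print("local tcp",round(x*1e3,1),round(y*1e3,1),round(s["tcp_pos"][2]*1e3,1),"t",s["time_s"].__round__(2),"F",s["wrist_force"].round(1))
# lid angle implied by corner on outer face
cx=x-.0095-.052;cz=s["tcp_pos"][2]-.008-.081
r=np.hypot(cx,cz);th=np.pi-np.arctan2(cz,cx) # angle from -x axis
print("theta if corner on face",round(th-np.arcsin(.04/r) ,3),"s",round(np.sqrt(max(r*r-.0016,0))*1e3,1))
for t in map(float,sys.argv[1:]):
    S=.088;px=-S*np.cos(t)+.04*np.sin(t)+.052+.0095;pz=S*np.sin(t)+.04*np.cos(t)+.081+.008
    w=ph(px,0);print(t,"units",((np.array([*w,pz])-s["tcp_pos"])/.025).round(2))
R=s["ee_rot"];yy=np.radians(YAW-90);Y=np.array([np.cos(yy),np.sin(yy),0]);Z=np.array([0,0,-1.])
print("rv",(Ro.from_matrix(np.c_[np.cross(Y,Z),Y,Z])*Ro.from_matrix(R).inv()).as_rotvec().round(3))
E
python3 g.py 1.4 1.2 1.0
```

```text
local tcp 97.7 -0.9 180.0 t 15.73 F [ 0.7 -0.1  0.2]
theta if corner on face 1.529 s 89.4
1.4 units [-0.47 -0.02  0.1 ]
1.2 units [-1.23 -0.12  0.22]
1.0 units [-1.99 -0.21  0.19]
rv [-0.001  0.015 -0.002]
```

>>> apply_moves(plan=[[[0,-0.25,-0.02,0.04,0,0.01,0],[0,-0.25,-0.02,0.04,0,0.005,0],[0,-0.25,-0.03,0.04,0,0,0],[0,-0.25,-0.03,0.02,0,0,0],[0,-0.25,-0.03,0.02,0,0,0]]])

```text
time_s: 16.15
tcp_pos: [0.6031, 0.0731, 0.1868]
ee_rot: [[0.992, 0.127, 0.003], [0.127, -0.992, 0.002], [0.003, -0.001, -1.0]]
wrist_force: [2.1, -0.0, 0.0]
gripper_width: 0.009
```

```bash
python3 g.py 1.2 1.0 .8;python3 - <<'E'
from h import *
c=capture("scene");save(c,"f2",(180,80,330,230),4)
E
```

```text
local tcp 64.5 -0.6 186.8 t 16.15 F [ 2.1 -0.   0. ]
theta if corner on face 1.18 s 89.3
1.2 units [ 0.09  0.04 -0.05]
1.0 units [-0.67 -0.06 -0.09]
0.8 units [-1.42 -0.15 -0.27]
rv [-0.002  0.003 -0.002]
```

View pics/f2.png

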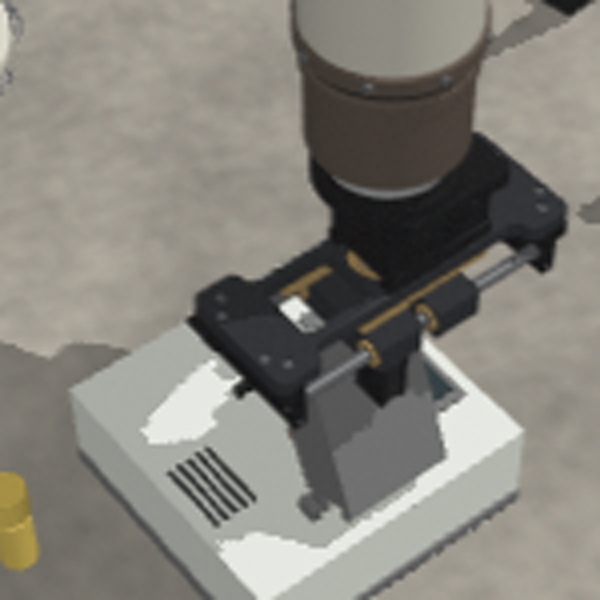

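Lid follows, being pushed by the fingers; force 2 N. Continue.

>>> apply_moves(plan=[[[0,-0.25,-0.03,-0.02,0,0.003,0],[0,-0.25,-0.03,-0.03,0,0,0],[0,-0.25,-0.03,-0.05,0,0,0],[0,-0.25,-0.03,-0.06,0,0,0],[0,-0.25,-0.03,-0.07,0,0,0]]])

```text
time_s: 16.62
tcp_pos: [0.5684, 0.069, 0.1817]
ee_rot: [[0.992, 0.128, 0.001], [0.128, -0.992, 0.002], [0.001, -0.002, -1.0]]
wrist_force: [2.5, 0.0, 0.2]
gripper_width: 0.005
```

```bash
python3 g.py .8 .6 .4
```

```text
local tcp 29.5 -0.4 181.7 t 16.62 F [2.5 0.  0.2]
theta if corner on face 0.818 s 89.5
0.8 units [-0.03  0.01 -0.07]
0.6 units [-0.72 -0.07 -0.4 ]
0.4 units [-1.33 -0.15 -0.86]
rv [-0.002  0.001 -0.002]
```

>>> apply_moves(plan=[[[0,-0.2,-0.02,-0.1,0,0,0],[0,-0.2,-0.02,-0.1,0,0,0],[0,-0.2,-0.02,-0.12,0,0,0],[0,-0.2,-0.02,-0.13,0,0,0],[0,-0.2,-0.02,-0.14,0,0,0]]])

```text
time_s: 17.03
tcp_pos: [0.5396, 0.0656, 0.1659]
ee_rot: [[0.992, 0.128, -0.0], [0.128, -0.992, 0.001], [-0.0, -0.001, -1.0]]
wrist_force: [1.9, 0.5, 0.6]
gripper_width: -0.0
```

```bash
python3 g.py .4 .3 .2 .15 .1
```

```text
local tcp 0.6 -0.2 165.9 t 17.03 F [1.9 0.5 0.6]
theta if corner on face 0.481 s 89.6
0.4 units [-0.18 -0.02 -0.23]
0.3 units [-0.45 -0.05 -0.51]
0.2 units [-0.69 -0.08 -0.81]
0.15 units [-0.8  -0.09 -0.97]
0.1 units [-0.9  -0.11 -1.13]
rv [-0.001 -0.    -0.003]
```

>>> apply_moves(plan=[[[0,-0.16,-0.02,-0.16,0,0,0],[0,-0.15,-0.02,-0.16,0,0,0],[0,-0.14,-0.02,-0.16,0,0,0],[0,-0.12,-0.02,-0.15,0,0,0],[0,-0.1,-0.01,-0.1,0,0,0]]])

```text
time_s: 17.45
tcp_pos: [0.5195, 0.0632, 0.1449]
ee_rot: [[0.992, 0.128, -0.003], [0.128, -0.992, 0.001], [-0.003, -0.001, -1.0]]
wrist_force: [1.3, -0.1, 2.1]
gripper_width: 0.009
```

```bash
python3 g.py .2 .15 .1 .05 .02;python3 - <<'E'
from h import *
c=capture("scene");save(c,"f3",(180,80,330,230),4)
E
```

```text
local tcp -19.7 -0.1 144.9 t 17.45 F [ 1.3 -0.1  2.1]
theta if corner on face 0.185 s 90.0
0.2 units [0.11 0.02 0.03]
0.15 units [ 0.    0.   -0.13]
0.1 units [-0.1  -0.01 -0.29]
0.05 units [-0.19 -0.02 -0.46]
0.02 units [-0.24 -0.03 -0.56]
rv [-0.001 -0.003 -0.002]
```

View pics/f3.png

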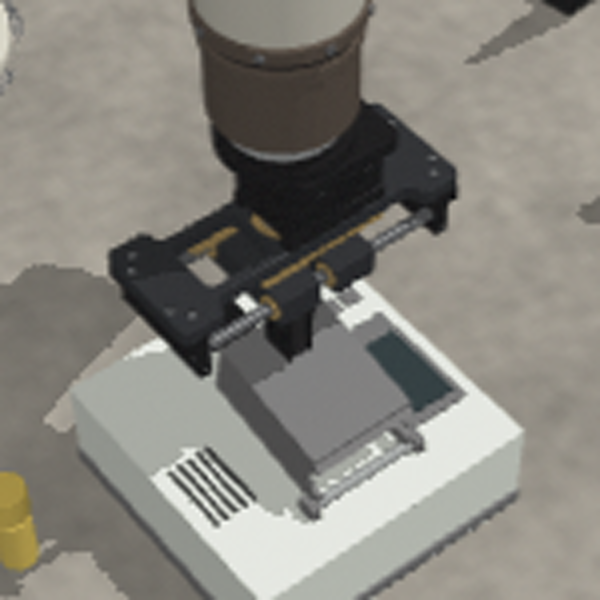

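>>> apply_moves(plan=[[[0,-0.15,-0.02,0.0,0,-0.003,0],[0,-0.15,-0.02,0.0,0,0,0],[0,-0.1,-0.01,-0.03,0,0,0],[0,-0.08,-0.01,-0.05,0,0,0]]])

```text
time_s: 17.83
tcp_pos: [0.5066, 0.062, 0.142]
ee_rot: [[0.992, 0.127, 0.0], [0.127, -0.992, 0.001], [0.0, -0.001, -1.0]]
wrist_force: [1.1, 0.2, 1.1]
gripper_width: 0.007
```

```bash
python3 g.py .1 .05 .02
```

```text
local tcp -32.6 0.4 142.0 t 17.83 F [1.1 0.2 1.1]
theta if corner on face 0.134 s 100.3
0.1 units [ 0.42  0.04 -0.18]
0.05 units [ 0.33  0.03 -0.35]
0.02 units [ 0.28  0.02 -0.45]
rv [-0.001  0.    -0.002]
```

>>> apply_moves(plan=[[[0,0.02,0,-0.05,0,0,0],[0,0,0,-0.05,0,0,0],[0,0,0,-0.05,0,0,0]]])

```text
time_s: 18.08
tcp_pos: [0.5053, 0.0618, 0.1394]
ee_rot: [[0.992, 0.128, -0.002], [0.128, -0.992, 0.001], [-0.002, -0.001, -1.0]]
wrist_force: [-1.8, 0.3, 6.2]
gripper_width: 0.011
```

```bash
python3 g.py
```

```text
local tcp -33.9 0.3 139.4 t 18.08 F [-1.8  0.3  6.2]
theta if corner on face 0.107 s 100.3
rv [-0.001 -0.002 -0.002]
```

>>> apply_moves(plan=[[[0,0.02,0,-0.05,0,-0.002,0],[0,0.02,0,-0.05,0,0,0]]])

```text
time_s: 18.25
tcp_pos: [0.5048, 0.0615, 0.1375]
ee_rot: [[0.992, 0.128, -0.004], [0.128, -0.992, -0.0], [-0.004, -0.0, -1.0]]
wrist_force: [-1.1, -0.3, 3.1]
gripper_width: 0.008
```

>>> apply_moves(plan=[[[0,0.02,0,-0.05,0,-0.002,0],[0,0.02,0,-0.05,0,0,0]]])

```text
time_s: 18.42
tcp_pos: [0.5043, 0.0613, 0.1351]
ee_rot: [[0.992, 0.127, -0.005], [0.127, -0.992, -0.001], [-0.005, 0.0, -1.0]]
wrist_force: [-5.6, 2.1, 9.8]
gripper_width: 0.009
```

```bash
python3 g.py
```

```text
local tcp -35.0 -0.0 135.1 t 18.42 F [-5.6  2.1  9.8]
theta if corner on face 0.062 s 99.2
rv [ 0.001 -0.005 -0.002]
```

>>> apply_moves(plan=[[[0,-0.03,0,-0.04,0,0,0],[0,-0.01,0,-0.04,0,0,0]]])

```text
time_s: 18.58
tcp_pos: [0.5038, 0.0613, 0.1343]
ee_rot: [[0.992, 0.128, -0.004], [0.128, -0.992, -0.001], [-0.004, 0.001, -1.0]]
wrist_force: [-3.1, 1.0, 8.9]
gripper_width: 0.005
```

```bash
python3 g.py
```

```text
local tcp -35.5 0.1 134.3 t 18.58 F [-3.1  1.   8.9]
theta if corner on face 0.054 s 99.3
rv [ 0.001 -0.004 -0.003]
```

>>> apply_moves(plan=[[[0,-0.01,0,-0.05,0,0,0],[0,-0.01,0,-0.05,0,0,0]]])

```text
time_s: 18.75
tcp_pos: [0.5033, 0.0613, 0.1334]
ee_rot: [[0.992, 0.129, -0.004], [0.129, -0.992, -0.002], [-0.004, 0.001, -1.0]]
wrist_force: [-2.5, 1.7, 8.3]
gripper_width: 0.009
```

>>> apply_moves(plan=[[[0,-0.01,0,-0.05,0,0,0],[0,-0.01,0,-0.05,0,0,0]]])

```text
time_s: 18.92
tcp_pos: [0.5031, 0.0613, 0.1327]
ee_rot: [[0.992, 0.13, -0.003], [0.13, -0.992, -0.002], [-0.003, 0.002, -1.0]]
wrist_force: [-0.5, 0.2, 3.2]
gripper_width: 0.004
```

>>> apply_moves(plan=[[[0,0,0,-0.04,0,0,0],[0,0,0,-0.03,0,0,0]]])

```text
time_s: 19.08
tcp_pos: [0.503, 0.0612, 0.1324]
ee_rot: [[0.991, 0.13, -0.003], [0.13, -0.991, -0.003], [-0.003, 0.002, -1.0]]
wrist_force: [-2.5, 1.5, 8.8]
gripper_width: 0.004
```

>>> apply_moves(plan=[[[0,0,0,0.1,0,0,0],[0,0,0,0.15,0,0,0],[0,0,0,0.2,0,0,0],[0,0,0,0,0,0,0]]])

```text
time_s: 19.42
tcp_pos: [0.5028, 0.061, 0.1432]
ee_rot: [[0.992, 0.13, -0.004], [0.13, -0.992, -0.003], [-0.004, 0.002, -1.0]]
wrist_force: [0.9, -1.1, -0.2]
gripper_width: 0.008
```

```bash
python3 g.py;python3 - <<'E'
from h import *
c=capture("scene");save(c,"g1",(180,80,330,230),4);W=cloud(c)
a=np.radians(YAW);L=(W[...,:2]-O)@np.array([[np.cos(a),-np.sin(a)],[np.sin(a),np.cos(a)]])
k=(abs(L[...,1])<.034)&(L[...,0]>-.045)&(L[...,0]<.044)&(W[...,2]>.11)&(W[...,2]<.136)&(c["pixels"].max(2)>60)
x=L[k][:,0];z=W[k][:,2];pf=np.polyfit(x,z,1);r=z-np.polyval(pf,x);g=abs(r)<.004;pf=np.polyfit(x[g],z[g],1);print(k.sum(),pf, "z at -48",np.polyval(pf,-.048))
E
```

```text
local tcp -36.5 -0.1 143.2 t 19.42 F [ 0.9 -1.1 -0.2]
theta if corner on face 0.14 s 104.6
rv [ 0.003 -0.004 -0.004]
871 [-0.03416084  0.12276511] z at -48 0.12440482587263452
```

View pics/g1.png

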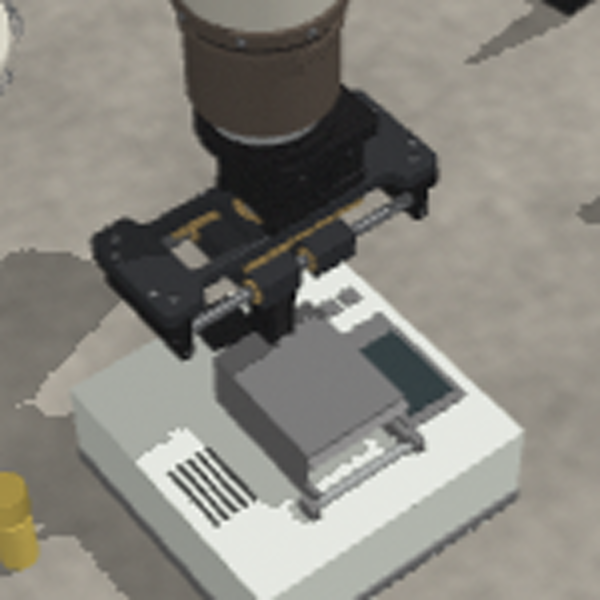

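>>> apply_moves(plan=[[[0,0,0,0.5,0,0,0],[0,0,0,1,0,0,0],[0,0,0,1,0,0,0],[0,0,0,1,0,0,0],[0,-0.8,0.2,1,0,0,0],[0,-1,0.3,0.3,0,0,0],[0,-1,0.3,0,0,0,0],[0,-0.5,0,0,0,0,0],[0,0,0,0,0,0,0],[0,0,0,0,0,0,0]]])

```text
time_s: 20.3
tcp_pos: [0.4147, 0.0802, 0.264]
ee_rot: [[0.992, 0.126, -0.012], [0.126, -0.992, -0.004], [-0.012, 0.002, -1.0]]
wrist_force: [-0.8, 0.2, 0.1]
gripper_width: 0.007
```

```bash
python3 - <<'E'
from h import *
for n in("scene","top"):
    c=capture(n);save(c,"h_"+n,s=1.5);W=cloud(c)
    if n=="scene": save(c,"hz",(180,90,330,230),5)
    a=np.radians(YAW);L=(W[...,:2]-O)@np.array([[np.cos(a),-np.sin(a)],[np.sin(a),np.cos(a)]])
    k=(abs(L[...,1])<.034)&(L[...,0]>-.045)&(L[...,0]<.044)&(W[...,2]>.11)&(W[...,2]<.136)&(c["pixels"].max(2)>60)
    if k.sum()>50:
        x=L[k][:,0];z=W[k][:,2];print(n,k.sum(),np.polyfit(x,z,1))
# slopes in the first pictures cannot be had (depth not kept); compare pixels
a=cv2.imread("pics/scene0.png").astype(int);b=cv2.imread("pics/h_scene.png").astype(int)
d=abs(a-b).max(2);print("diff in lid region",(d[230:300,350:425]>40).sum())
E
```

```text
scene 899 [-0.04658229  0.12257161]
top 1163 [-0.03182721  0.12301691]
diff in lid region 0
```

View pics/hz.png

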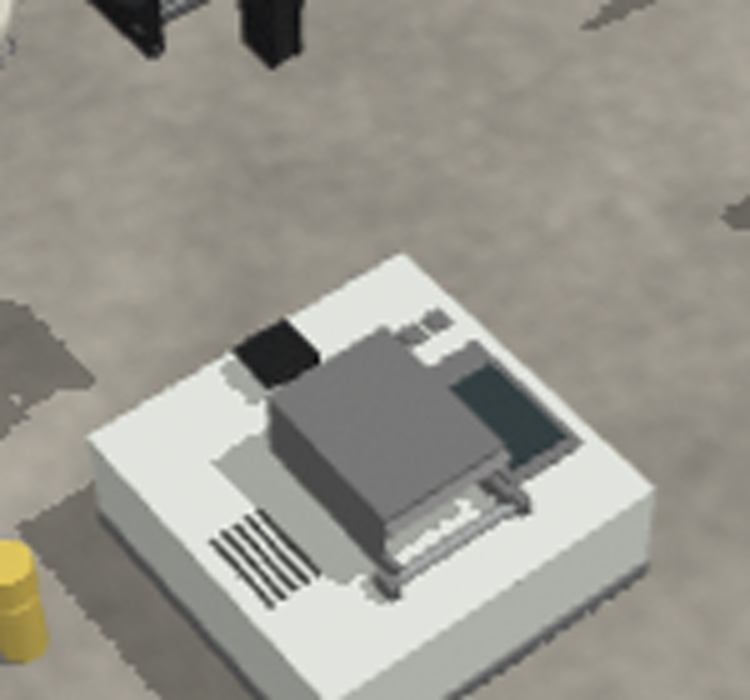

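View pics/h_top.png

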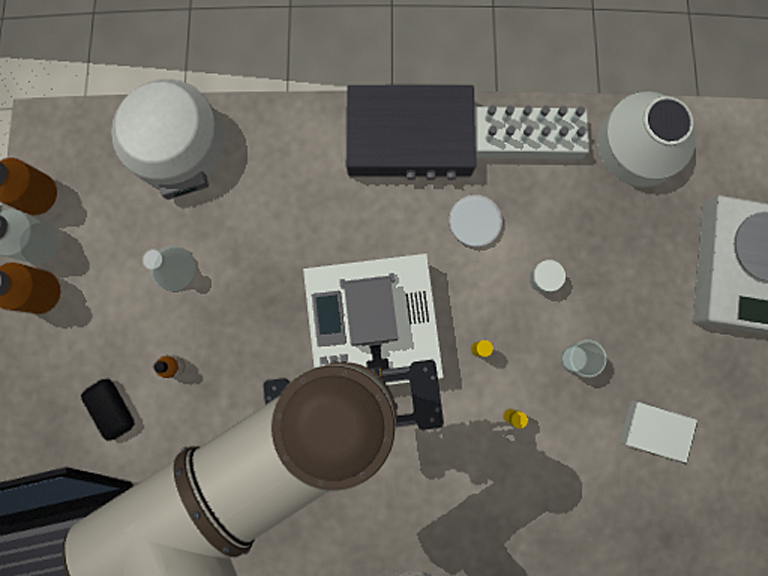

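The shut lid looks pixel for pixel as it did at the start in the scene view (no pixel above the threshold), the latch is back at rest, and nothing else has moved. Handing in.

```bash
python3 -c "
from h import *
print(finish_job())"
```

```text
the job is handed in; nothing more can be done
None
```

The vial is in the well, the lid is shut and stays latched, and I handed the job in at about 20 s. `finish_job` gives no verdict, so this rests on my own checks.

**What I did**
- **Latch:** I pressed the pad and the lid popped open. The first try, at the pad's centre, only reached 8.5 N without freeing it. I moved about 6 mm towards the front and it released; the highest reading there was 13.5 N down (about 16 N in all).
- **Vial:** I gripped the amber vial by its black cap and lowered it into the well until it touched bottom at about 3 N. It sat roughly 4 mm off the tool's axis in the grip, which I found in the images and corrected before lowering.
- **Lid:** I pushed it forward from behind, then pressed it down to the click. Readings were up to about 11.5 N in all.

**Last checks**
- **Vial:** before shutting the lid, the cap top measured 107 mm above the table, which is exactly the fully-home height. The cap was centred within about 1 mm in the top view. I could not see it again once the lid was shut.
- **Lid:** with the gripper clear, the lid area matched the first scene picture with no differing pixels. The pad looks back at rest.
- **Disagreement:** the depth slope of the lid read 0.032 rad from the top camera and 0.047 rad from the scene camera. Both are under the 0.07 limit.
- **Other glassware:** nothing else looks moved in the final top picture, including the yellow look-alikes. I checked this by eye only.

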